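# Seat and shim a power module in its test nest and hold it on the contacts

## Robot

A 6-joint arm with a two-finger parallel gripper is mounted at the origin on the work surface; the furniture and walls round the work are solid. World frame = base frame: x ahead of the robot, y to its left, z up, the work surface at z = 0. Lengths are in m, angles in rad, forces in N, time in s.
With the tool pointing down it reaches from about 0.3 to 0.775 m from the base axis. Payload 14.6 kg.
Tool frame: the origin (TCP) lies midway between the tips of the shut fingers; the grasp point (between the pads) lies 19 mm behind it; z points along the fingers, y is the line along which they close (so a half turn about z gives the same grasp; the last joint's range is limited). The gripper opens to 94 mm and grips with 3 to 60 N. Pads are 16 mm wide; open, the fingers measure 119 mm over their backs; the gripper's body (75 mm by 177 mm) begins 78 mm behind the grasp point.
Start: joints at [-1.334, 0.3, 1.521, -0, 1.321, -0.067], TCP at [0.165, -0.525, 0.205] pointing down, gripper open.
Joint ranges: [-3.03, 3.03], [-0.79, 2.21], [0.23, 2.52], [-1.04, 4.18], [0, 3.07], [-2.55, 2.55]. Speed limits (rad/s): [2.22, 2.22, 2.57, 3.14, 3.14, 3.14].

## Interface

Orientations are given as a unit quaternion [x, y, z, w].
In Python, from workcell import robot gives the robot as it stands.
- The arm moves only by the tool apply_moves, never from a script. Its argument "plan" is a list of rows, each a list of 2 entries, a list of its own where there are three numbers: the shift along the tool's x, y, z as a fraction of full scale, then the turn, a rotation vector about the tool's x, y, z as a fraction of full scale. A call has exactly 8 rows; each row shifts and turns the commanded pose from where the row before left it, along the tool's axes as they then stand; what a row does not reach is not made up. Full scale, the value 1, is 0.15 m for a shift and pi rad for a turn. A row lasts 1/8 s, in which the tool goes at most 62.5 mm and 10.7 degrees, less where a joint would pass 70% of its speed; a pose out of reach is approached as far as the arm can. A call with a number of a shift or a turn outside -1 to 1 is refused whole. A call with a gripper value outside its range is refused whole. "hand" is the opening, from 0 (shut) to 1 (fully open), set as the call begins (left out, the last holds). The fingers move at their own pace and stop on an object; "squeeze" is the grip in N (left out, the last holds). Time passes only in rows, so rows that do not move let the fingers close, or fill a call up. It gives the time, the measured TCP pose, the force, the opening and the grip force at its end, in the units of the state.
- robot.read_state(): the state, without advancing time (a new reading comes with each control period).
- robot.snapshot(name): name is "side" or "top" or "wrist"; returns (picture, depth): 420x560x3 uint8, red, green, blue; 420x560 float32, m along the optical axis (not along the pixel's ray), 0 where there is no reading.
- robot.camera_model(name): a dict with "fx", "fy", "cx", "cy" (pixels), "world_from_camera" (4x4, takes a point from camera to world coordinates); the wrist camera has in their place "tool_from_camera" (4x4, takes a point from camera to tool coordinates, whose origin is the TCP and whose axes are the flange's). Camera axes: x right, y down, z forward; pixel columns grow to the right and rows downward; lengths in m; the calibration is good to about 2 mm. A picture is of the moment at which its call begins: read the wrist's pose just before it. camera_model takes no time and is no camera call.
- robot.sign_off(): hands the job in; it is judged then, once.
The state is a dict: "time_s": time; "q": joint angles; "joint_vel": joint speeds; "joint_torque": joint torques, N m; "position": TCP position; "tool_rot": TCP orientation; "ft_force": force on the tool from outside, world axes, zero at the start; "torque": the same for the moment, N m; "gripper_width": finger opening in m; "gripper_force": force on a finger pad.
Only numpy, scipy, OpenCV 4.12 (cv2) and the standard library are available. Lean on these libraries where they do the work, as an engineer would, in place of code of your own. Each camera call takes 0.05 s, during which the arm holds its last target. There are 200 camera calls.

## Task

Put the potted power module into the recess of the test nest, then slide the spacer in between the module and a fence, on whichever side the gap is wide enough (never force it against the thick fence), until it stands on the deck fully alongside the module, and let go of the spacer. Then press the module straight down on its sprung bed until its top is flush with the fence tops, and finish there, still holding it down. Leave the solder spool, the white pot and the red tub where they are.

Things in the scene. Friction and masses are not known exactly. Their poses are not given: they have to be found in the camera images.
- nest: Test nest, fixed: dark steel plate, 140 (x) x 144 (y) x 24 mm high; its flat top is the deck. Origin on the worktop under the centre of the recess; the plate reaches from x = -90 mm (bare apron on which the spacer can start its slide) to x = +50 mm and y = -72 to +72 mm. The recess is a rectangular opening in the deck, 53 (x) x 65 (y) mm with 2 mm chamfers. z up.
- recess (a point): Centre of the recess's mouth, at deck height (24 mm above the worktop).
- bed (a joint): Sprung contact bed that is the floor of the recess. 0 = up, 6 mm below the deck; grows as it is pressed down, to 0.008 m at its stop. Needs about 5 N to start, 11 N at the stop (module weight included); springs back up when let go. At the stop the module's top is flush with the fence tops.
- fence_thin: Thin aluminium fence bar fixed on the deck, 60 (x) x 10 (y) x 12 mm high, along the nest's x, on one side (+y or -y, it varies) with its centre line 53 mm from the recess centre. Origin at the centre of its underside, on the deck. It leaves a gap of about 18 mm beside a module in the recess.
- fence_thick: Thick aluminium fence bar on the other side, 60 (x) x 26 (y) x 12 mm high, centre line also 53 mm from the recess centre; it leaves a gap of only about 10 mm. Origin at the centre of its underside, on the deck.
- module: Potted power module, loose: black block, aluminium top plate, 48 (x) x 60 (y) x 26 mm high, 0.11 to 0.23 kg. Origin at the centre of its underside, z up. Fits the recess with its x along the nest's x, either way round, 2.5 mm play each side; x faces stay free for fingers. On the raised bed its underside is 18 mm above the worktop, its top 20 mm above the deck, 8 mm proud of the fence tops.
- spacer: Spacer, loose, standing on the worktop: round-ended steel blade 44 (x) x 14 (y) x 14 mm high, with an upright grey grip tab, 26 (x) x 14 (y) mm, on its middle; 54 mm high in all. Origin at the centre of its underside, z up. Either end may lead.
- solder_spool: Bystander: white solder spool, 61 x 57 x 70 mm, to the right. Origin at the centre of its underside.
- flux_pot: Bystander: white pot with red bands, 53 x 53 x 50 mm, to the left. Origin at the centre of its underside.
- red_tub: Bystander: red tub, 54 x 54 x 39 mm, to the left. Origin at the centre of its underside.
Mind the look-alikes: they are no part of the job. Leave any purple or yellow look-alike of the spacer alone. Leave any pink look-alike of the module alone.

How it is judged:
On the way, in this order (a step that is already met when the one before it is completed fails the run):
1. the module sits in the recess, on the bed (x of module in the frame of nest between -0.004 and 0.004 m and y of module in the frame of nest between -0.004 and 0.004 m and angle between the x axis of module and the x axis of nest, either way round below 0.15 rad and angle between module's own z axis and vertical below 0.07 rad and z of module in the frame of nest below 0.0205 m), for 0.2 s.
2. the spacer stands on the deck in the wide gap, alongside the module, let go, the module still seated (all of step 1 and x of spacer in the frame of nest between -0.014 and 0.014 m and horizontal distance between spacer and module below 0.048 m and horizontal distance between spacer and fence_thin below 0.024 m and z of spacer in the frame of nest below 0.0265 m and angle between spacer's own z axis and vertical below 0.12 rad and angle between the x axis of spacer and the x axis of nest, either way round below 0.2 rad and contact force between the fingers and spacer below 0.2 N), for 0.2 s.
At the end, for the whole second after the job is handed in: Fingers press the module (over 3 N) flush with the fence tops (2 mm), level, within 4 mm of the recess centre; the spacer, untouched by the robot, stands upright on the deck (2.5 mm) between module and thin fence, in line (0.2 rad), centred on the recess within 14 mm along x (x of module in the frame of nest between -0.004 and 0.004 m and y of module in the frame of nest between -0.004 and 0.004 m and angle between the x axis of module and the x axis of nest, either way round below 0.15 rad and angle between module's own z axis and vertical below 0.07 rad and x of spacer in the frame of nest between -0.014 and 0.014 m and horizontal distance between spacer and module below 0.048 m and horizontal distance between spacer and fence_thin below 0.024 m and z of spacer in the frame of nest below 0.0265 m and angle between spacer's own z axis and vertical below 0.12 rad and angle between the x axis of spacer and the x axis of nest, either way round below 0.2 rad and value of joint bed above 0.0062 m and z of module in the frame of nest below 0.012 m and contact force between the fingers and module above 3 N and contact force between each of the arm, the fingers and spacer below 0.5 N and linear speed of each of module, spacer below 0.02 m/s); the arm keeps its last pose, push and grip.
It fails at once if the spacer is forced against the thick fence (more than 15 N) (contact force between spacer and fence_thick above 15 N).
It fails at once if the solder spool is moved more than 3 cm (distance of solder_spool from where it was at the start of the episode above 0.03 m).
It fails at once if the flux pot is moved more than 3 cm (distance of flux_pot from where it was at the start of the episode above 0.03 m).
It fails at once if the red tub is moved more than 3 cm (distance of red_tub from where it was at the start of the episode above 0.03 m).
It also fails if it takes over 72 s, if anything falls off the work surface, if the arm or the gripper's body presses on something with over 40 N, if the wrist force passes 120 N, or if a joint passes its speed limit or range.

## Working session

There is one attempt and no reset: what is moved stays moved. The work goes in short steps, Python scripts to look and compute and a tool call to move; the robot and the scene stay as the last step left them, time stands still between calls to the robot, and variables do not carry over. Pictures are saved under pics/ and viewed, at most 11 in all, crops included, and the job is handed in when it is done.

Besides the shell and the picture viewer there is one more tool, called after "Request:" as a command line: name --argument value ..., lists and objects as JSON in quotes. apply_moves: Moves the arm, as the interface text tells. Shift numbers are shares of 0.15 m and turn numbers shares of pi rad, none past 1 either way. Its arguments: {"type":"object","properties":{"plan":{"type":"array","items":{"type":"array"}},"hand":{"type":"number"},"squeeze":{"type":"number"}},"required":["plan"]}

```bash
ls; mkdir -p pics; cat > h.py <<'E'
import numpy as np, cv2
from workcell import robot
from scipy.spatial.transform import Rotation as R
def cloud(name):
    s=robot.read_state(); im,d=robot.snapshot(name); m=robot.camera_model(name)
    if name=="wrist":
        T=np.eye(4);T[:3,:3]=R.from_quat(s["tool_rot"]).as_matrix();T[:3,3]=s["position"]
        W=T@np.array(m["tool_from_camera"])
    else: W=np.array(m["world_from_camera"])
    v,u=np.mgrid[:420,:560]
    P=np.stack([(u-m["cx"])/m["fx"]*d,(v-m["cy"])/m["fy"]*d,d],-1)@W[:3,:3].T+W[:3,3]
    P[d==0]=np.nan
    return im,P
def save(im,f): cv2.imwrite("pics/"+f,cv2.cvtColor(im,cv2.COLOR_RGB2BGR))
E
python3 - <<'E'
from h import *
s=robot.read_state();print({k:np.round(v,4).tolist() for k,v in s.items()})
a,P=cloud("top");b,Q=cloud("side")
np.savez("t0",a=a,P=P,b=b,Q=Q)
save(a,"top.png");save(b,"side.png")
for n in("top","side"):print(np.round(robot.camera_model(n)["world_from_camera"],3))
E
```

```text
pics
{'time_s': 0.0, 'q': [-1.3336, 0.3005, 1.5216, -0.0, 1.3207, -0.0666], 'joint_vel': [-0.0006, 0.0013, 0.0005, -0.0008, -0.0017, 0.0007], 'joint_torque': [-0.0016, -53.1812, -35.2738, 0.0708, 0.0244, -0.0001], 'position': [0.1645, -0.5246, 0.2049], 'tool_rot': [0.9885, 0.1513, -0.0001, -0.0006], 'ft_force': [0.3826, -0.2231, 0.0222], 'torque': [-0.0258, 0.0219, -0.0009], 'gripper_force': 0.0, 'gripper_width': 0.0941}
[[-0.029 -0.996  0.083  0.431]
 [-0.999  0.03   0.013  0.078]
 [-0.016 -0.083 -0.996  1.401]
 [ 0.     0.     0.     1.   ]]
[[ 1.     0.003  0.022  0.521]
 [-0.017 -0.533  0.846 -1.077]
 [ 0.014 -0.846 -0.533  0.793]
 [ 0.     0.     0.     1.   ]]
```

View pics/top.png

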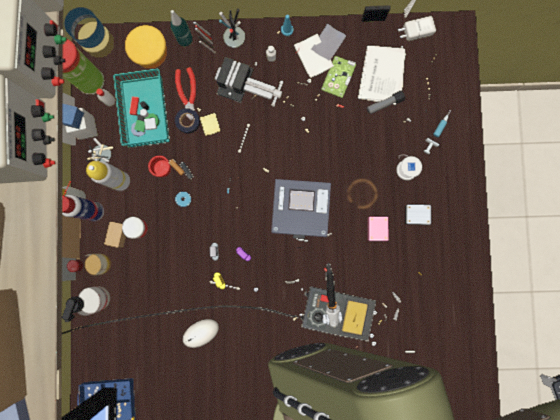

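View pics/side.png

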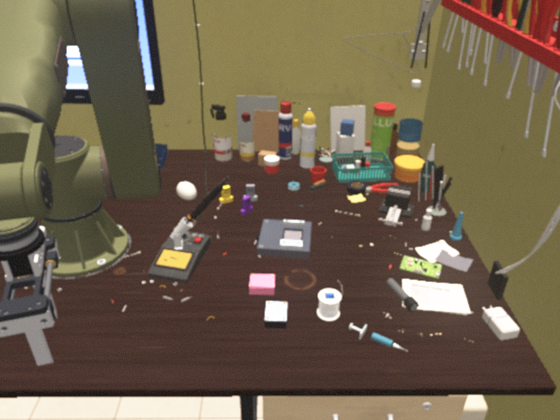

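Top view: the nest is at about (301,208). Module candidates are an aluminium-topped block at (419,214) and a pink block at (378,228). The task excludes pink, so I take the one at (419,214). Spacer candidates are grey (214,251), purple (243,254) and yellow (218,281). I take the grey one. I'll confirm both in a crop and measure.

```bash
python3 - <<'E'
from h import *
z=np.load("t0.npz");a,P,b,Q=[z[k] for k in "aPbQ"]
m=robot.camera_model("top");print(m["fx"],m["fy"],m["cx"],m["cy"])
c=a[165:300,195:445];cv2.imwrite("pics/crop.png",cv2.resize(c,None,fx=3.2,fy=3.2,interpolation=cv2.INTER_CUBIC)[...,::-1])
for n,(u,v) in dict(nestL=(277,208),nestc=(301,200),apron=(300,230),mod=(419,214),pink=(378,228),spool=(409,168),sp=(214,251),tub=(159,166),pot=(132,228),table=(340,240),fl=(281,200),fr=(322,200)).items():print(n,np.round(P[v,u],4))
E
```

```text
530.4047921260304 530.4047921260304 276.10969391369264 211.74498341369696
nestL [0.5553 0.0938 0.0252]
nestc [0.5752 0.0303 0.0168]
apron [0.4962 0.0358 0.0255]
mod [ 0.5287 -0.2743  0.023 ]
pink [ 0.4954 -0.166   0.0263]
spool [ 0.6448 -0.2465  0.0559]
sp [0.448  0.2564 0.055 ]
tub [ 0.6803  0.4072 -0.0009]
pot [0.513  0.4667 0.0485]
table [ 0.4678 -0.0691  0.0033]
fl [0.5752 0.0827 0.0321]
fr [ 0.5715 -0.0232  0.0365]
```

View pics/crop.png

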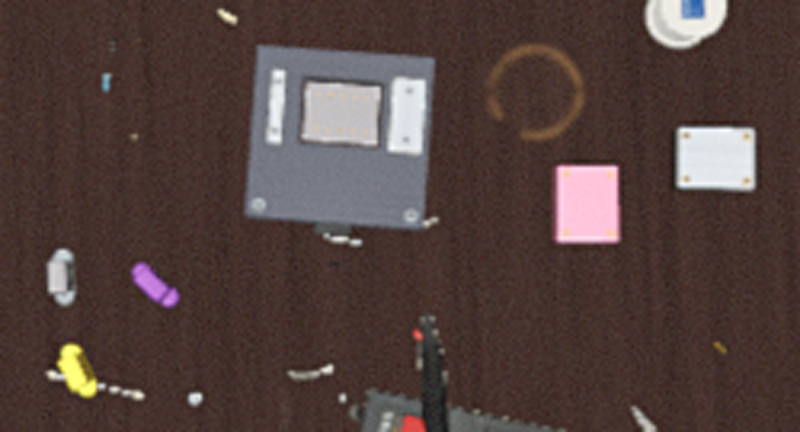

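The crop confirms both. The aluminium-plated block (crop 715,158) is the module and the grey tab with steel blade (62,277) is the spacer. The narrow fence is on the left (+y, crop 276,105) and the wide one on the right (-y). Now the coarse measurement.

```bash
cat >> h.py <<'E'
def ray(name,uv,z,s=None):
    m=robot.camera_model(name)
    if name=="wrist":
        T=np.eye(4);T[:3,:3]=R.from_quat(s["tool_rot"]).as_matrix();T[:3,3]=s["position"];W=T@np.array(m["tool_from_camera"])
    else: W=np.array(m["world_from_camera"])
    uv=np.atleast_2d(uv).astype(float)
    d=np.c_[(uv[:,0]-m["cx"])/m["fx"],(uv[:,1]-m["cy"])/m["fy"],np.ones(len(uv))]@W[:3,:3].T
    return (W[:3,3]+d*((z-W[2,3])/d[:,2])[:,None])[:,:2]
def rect(name,mask,z,s=None):
    "biggest blob of mask -> world min-area rect on plane z: centre, (len along near-x, near-y), angle of near-x axis deg"
    cs,_=cv2.findContours(mask.astype(np.uint8),cv2.RETR_EXTERNAL,cv2.CHAIN_APPROX_NONE)
    c=max(cs,key=cv2.contourArea)[:,0]
    w=ray(name,c,z,s)
    (cx,cy),(w1,h1),an=cv2.minAreaRect((w*1000).astype(np.float32))
    while an>45: an-=90;w1,h1=h1,w1
    while an<-45: an+=90;w1,h1=h1,w1
    return np.round([cx,cy,w1,h1,an],1), c.mean(0).round(0)
def box(shape,u0,v0,u1,v1):
    m=np.zeros(shape[:2],bool);m[v0:v1,u0:u1]=1;return m
E
python3 - <<'E'
from h import *
z=np.load("t0.npz");a,P=z["a"],z["P"]
hsv=cv2.cvtColor(a,cv2.COLOR_RGB2HSV);S,V=hsv[...,1],hsv[...,2]
lo=(V>140)&(S<60)
print("module",rect("top",lo&box(a.shape,400,195,440,232),.026))
print("nest",rect("top",(a[...,2].astype(int)-a[...,0]>5)&box(a.shape,265,170,340,245),.024))
print("thin",rect("top",lo&box(a.shape,276,180,287,215),.036))
print("thick",rect("top",lo&box(a.shape,315,180,330,215),.036))
print("tab",rect("top",(P[...,2]>.045)&box(a.shape,200,235,230,270),.054))
print("blade",rect("top",(V>80)&(S<70)&box(a.shape,200,235,230,270),.03))
print("recess",rect("top",(V>120)&(S<60)&box(a.shape,289,185,315,215),.018))
E
```

```text
module (array([ 528.6, -272.2,   46.8,   60.2,   -1.7]), array([418., 214.]))
nest (array([554.8,  32.1, 141.5, 144.4,  -6. ]), array([301., 208.]))
thin (array([580.3,  83.1,  62.7,  13.1,  -5.7]), array([281., 198.]))
thick (array([569.7, -23. ,  63. ,  30. ,  -6.7]), array([322., 201.]))
tab (array([449.3, 259. ,  22.9,  15.3,  -1.1]), array([213., 251.]))
blade (array([448.3, 261. ,  46.4,  23.3,  -1.1]), array([214., 251.]))
recess (array([574.7,  30.2,  49.6,  61.9,  -5.9]), array([301., 200.]))
```

Request:
apply_moves --plan '[[[0,0,0],[0,0,-0.058]],[[0,0,0],[0,0,-0.058]],[[0,0,0],[0,0,-0.058]],[[0,0,0],[0,0,-0.058]],[[0,0,0],[0,0,-0.058]],[[0,0,0],[0,0,-0.058]],[[0,0,0],[0,0,-0.055]],[[0,0,0],[0,0,0]]]'

```text
time_s: 1.1
position: [0.1645, -0.5247, 0.2052]
tool_rot: [0.708, 0.706, 0.0, -0.0]
ft_force: [0.4, 0.6, 0.4]
gripper_width: 0.0938
gripper_force: 0.0
```

Request:
apply_moves --plan '[[[0.21,0.303,0],[0,0,0]],[[0.21,0.303,0],[0,0,0]],[[0.21,0.303,0],[0,0,0]],[[0.21,0.303,0],[0,0,0]],[[0.21,0.303,0],[0,0,0]],[[0.21,0.303,0],[0,0,0]],[[0.21,0.303,0],[0,0,0]],[[0.21,0.303,0],[0,0,0.0094]]]'

```text
time_s: 2.1
position: [0.5297, -0.2718, 0.2054]
tool_rot: [0.72, 0.694, -0.0, -0.0]
ft_force: [0.1, -0.7, 0.6]
gripper_width: 0.0941
gripper_force: 0.0
```

```bash
python3 - <<'E'
from h import *
s=robot.read_state();a,P=cloud("wrist");save(a,"w1.png");np.savez("w1",a=a,P=P,p=s["position"],r=s["tool_rot"])
print(s["position"],s["tool_rot"],np.round(robot.camera_model("wrist")["tool_from_camera"],3))
hsv=cv2.cvtColor(a,cv2.COLOR_RGB2HSV);S,V=hsv[...,1],hsv[...,2]
print(rect("wrist",(V>140)&(S<60)&(abs(P[...,2]-.026)<.008)&(abs(P[...,1]+.272)<.06),.026,s))
E
```

```text
[ 0.52968924 -0.27183961  0.20536637] [ 7.19698131e-01  6.94287114e-01 -3.19767666e-05 -5.28493992e-05] [[ 0.001 -0.965 -0.263  0.078]
 [ 1.     0.     0.001  0.   ]
 [-0.001 -0.263  0.965 -0.178]
 [ 0.     0.     0.     1.   ]]
(array([ 529.6, -267.7,   47.1,   59.9,   -3. ]), array([278., 188.]))
```

View pics/w1.png

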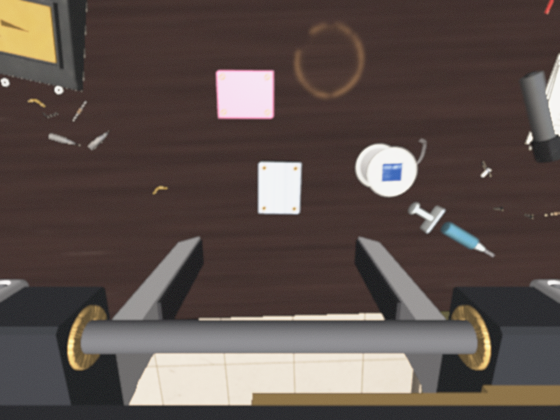

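The wrist view shows the module at (280,188), midway between the fingers. It measures 47x60 mm, matching the given 48x60. Descending to grasp with tips about 9 mm above the worktop.

Request:
apply_moves --plan '[[[0.012,0,0.24],[0,0,0.002]],[[0,0,0.24],[0,0,0]],[[0,0,0.24],[0,0,0]],[[0,0,0.24],[0,0,0]],[[0,0,0.17],[0,0,0]],[[0,0,0.11],[0,0,0]],[[0,0,0.07],[0,0,0]],[[0,0,0],[0,0,0]]]'

```text
time_s: 3.15
position: [0.5284, -0.2713, 0.0088]
tool_rot: [0.72, 0.694, -0.0, -0.0]
ft_force: [0.4, -0.3, 1.0]
gripper_width: 0.0942
gripper_force: 0.0
```

Request:
apply_moves --plan '[[[0,0,0],[0,0,0]],[[0,0,0],[0,0,0]],[[0,0,0],[0,0,0]],[[0,0,0],[0,0,0]],[[0,0,0],[0,0,0]],[[0,0,0],[0,0,0]],[[0,0,0],[0,0,0]],[[0,0,0],[0,0,0]]]' --hand 0.3 --squeeze 25

```text
time_s: 4.15
position: [0.5285, -0.2714, 0.009]
tool_rot: [0.72, 0.694, 0.0, 0.0]
ft_force: [-0.3, 0.8, 1.6]
gripper_width: 0.0475
gripper_force: 25.0
```

Request:
apply_moves --plan '[[[0,0,-0.2],[0,0,0]],[[0,0,-0.3],[0,0,0]],[[0,0,-0.3],[0,0,0]],[[0.31,0.05,0],[0,0,0]],[[0.31,0.05,0],[0,0,0]],[[0.31,0.05,0],[0,0,0]],[[0.31,0.05,0],[0,0,0]],[[0.31,0.05,0],[0,0,0.0217]]]'

```text
time_s: 5.15
position: [0.5744, -0.0389, 0.1288]
tool_rot: [0.744, 0.669, -0.0, -0.0]
ft_force: [0.6, 0.4, -1.1]
gripper_width: 0.0477
gripper_force: 25.0
```

Request:
apply_moves --plan '[[[0,0,0],[0,0,0]],[[0,0,0],[0,0,0]],[[0,0,0],[0,0,0]],[[0,0,0],[0,0,0]],[[0,0,0],[0,0,0]],[[0,0,0],[0,0,0]],[[0,0,0],[0,0,0]],[[0,0,0],[0,0,0]]]'

```text
time_s: 6.15
position: [0.5744, -0.0404, 0.129]
tool_rot: [0.743, 0.669, 0.0, 0.0]
ft_force: [-0.2, -0.2, -2.5]
gripper_width: 0.0475
gripper_force: 25.0
```

```bash
python3 - <<'E'
from h import *
s=robot.read_state();a,P=cloud("wrist");save(a,"w2.png");np.savez("w2",a=a,P=P,p=s["position"],r=s["tool_rot"])
print(s["position"],s["tool_rot"])
hsv=cv2.cvtColor(a,cv2.COLOR_RGB2HSV);S,V=hsv[...,1],hsv[...,2]
zt=s["position"][2]-.009+.026
lo=(V>110)&(S<60)
print("held",rect("wrist",lo&(abs(P[...,2]-zt)<.012),zt,s))
for n,c,zz,r in(("thin",(.580,.083),.036,.05),("thick",(.5697,-.023),.036,.04),("rec",(.5747,.030),.018,.04)):
    try: print(n,rect("wrist",lo&(abs(P[...,2]-zz)<.006)&(np.hypot(P[...,0]-c[0],P[...,1]-c[1])<r),zz,s))
    except Exception as e: print(n,e)
E
```

```text
[ 0.57444342 -0.04036778  0.12896472] [7.43201613e-01 6.69067532e-01 9.60844298e-06 5.92553324e-06]
held (array([574.9, -36.4,  76.6,  60.1,  -6. ]), array([278., 255.]))
thin (array([581.2,  85. ,  58.5,   9.5,  -6. ]), array([271.,  61.]))
thick (array([570.7, -17.2,  59.2,  24.3,  -4.6]), array([271., 188.]))
rec (array([575.9,  32.8,  47.6,  59.2,  -6. ]), array([272., 127.]))
```

View pics/w2.png

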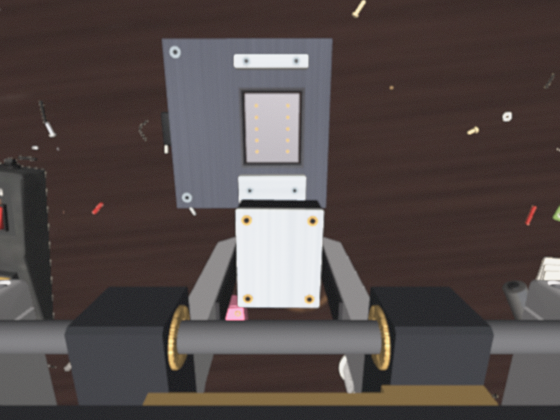

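Wrist view: the held module is at (278,255) and the recess at (272,127). The module and nest angles agree at -6°. I'll move above the recess, hover, and recheck.

Request:
apply_moves --plan '[[[0.115,-0.0106,0],[0,0,0]],[[0.115,-0.0106,0],[0,0,0]],[[0.115,-0.0106,0],[0,0,0]],[[0.115,-0.0106,0.1],[0,0,0]],[[0,0,0.2],[0,0,0]],[[0,0,0.2],[0,0,0]],[[0,0,0.113],[0,0,0]],[[0,0,0],[0,0,0]]]'

```text
time_s: 7.2
position: [0.5747, 0.0293, 0.0358]
tool_rot: [0.743, 0.669, -0.001, -0.001]
ft_force: [-0.2, 0.5, -0.0]
gripper_width: 0.0476
gripper_force: 25.0
```

```bash
python3 - <<'E'
from h import *
s=robot.read_state();a,P=cloud("wrist");save(a,"w3.png");np.savez("w3",a=a,P=P,p=s["position"],r=s["tool_rot"])
print(s["position"],s["tool_rot"])
hsv=cv2.cvtColor(a,cv2.COLOR_RGB2HSV);S,V=hsv[...,1],hsv[...,2]
zt=s["position"][2]-.009+.026
lo=(V>110)&(S<60)
print("held",rect("wrist",lo&(abs(P[...,2]-zt)<.010)&(P[...,1]<.070),zt,s))
print("thin",rect("wrist",lo&(abs(P[...,2]-.036)<.008)&(P[...,1]>.072)&(P[...,1]<.1),.036,s))
print("plate",rect("wrist",((abs(P[...,2]-.024)<.004)|(lo&(P[...,1]>.072)))&(P[...,1]<.12),.024,s))
E
```

```text
[0.57474285 0.02928981 0.03581027] [ 0.74313916  0.66913602 -0.00077931 -0.0007525 ]
held (array([575.5,  33.2,  76. ,  60.1,  -5.9]), array([279., 255.]))
thin (array([581.4,  86.3,  59.1,   9.6,  -6. ]), array([280., 161.]))
plate (array([557.9,  51.4, 139.1, 111.1,  -5.9]), array([249., 194.]))
```

View pics/w3.png

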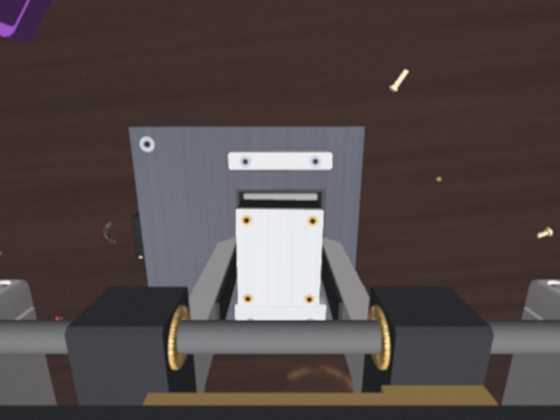

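The wrist view puts the module within 0.5 mm of the recess centre derived from the thin fence at (280,161), and the angles match. Lowering it in.

Request:
apply_moves --plan '[[[0.003,0.002,0.01],[0,0,0]],[[0,0,0.01],[0,0,0]],[[0,0,0.01],[0,0,0]],[[0,0,0.01],[0,0,0]],[[0,0,0.01],[0,0,0]],[[0,0,0.01],[0,0,0]],[[0,0,0],[0,0,0]],[[0,0,0],[0,0,0]]]'

```text
time_s: 8.25
position: [0.5757, 0.0293, 0.0281]
tool_rot: [0.743, 0.669, 0.0, 0.0]
ft_force: [0.4, -0.3, -0.8]
gripper_width: 0.0479
gripper_force: 25.0
```

Request:
apply_moves --plan '[[[0,0,0.005],[0,0,0]],[[0,0,0],[0,0,0]],[[0,0,0],[0,0,0]],[[0,0,0],[0,0,0]],[[0,0,0],[0,0,0]],[[0,0,0],[0,0,0]],[[0,0,0],[0,0,0]],[[0,0,0],[0,0,0]]]'

```text
time_s: 9.25
position: [0.5757, 0.0293, 0.0273]
tool_rot: [0.743, 0.669, 0.0, 0.0]
ft_force: [-0.1, 0.7, -0.9]
gripper_width: 0.0481
gripper_force: 25.0
```

Request:
apply_moves --plan '[[[0,0,0],[0,0,0]],[[0,0,0],[0,0,0]],[[0,0,0],[0,0,0]],[[0,0,0],[0,0,0]],[[0,0,-0.1],[0,0,0]],[[0,0,-0.3],[0,0,0]],[[0,0,-0.3],[0,0,0]],[[0,0,-0.2],[0,0,0]]]' --hand 0.8

```text
time_s: 10.25
position: [0.5761, 0.0293, 0.1657]
tool_rot: [0.743, 0.669, 0.001, 0.001]
ft_force: [-0.8, 0.1, -0.2]
gripper_width: 0.0755
gripper_force: 0.0
```

```bash
python3 - <<'E'
from h import *
s=robot.read_state();a,P=cloud("wrist");np.savez("w4",a=a,P=P,p=s["position"],r=s["tool_rot"])
print(s["position"],s["tool_rot"])
hsv=cv2.cvtColor(a,cv2.COLOR_RGB2HSV);S,V=hsv[...,1],hsv[...,2]
lo=(V>110)&(S<60)
m=lo&(abs(P[...,2]-.044)<.012)&(abs(P[...,1]-.031)<.036)&(abs(P[...,0]-.575)<.034)
print("mod",rect("wrist",m,.044,s),np.nanmedian(P[m][:,2]))
for n,t in(("thin",(P[...,1]>.072)&(P[...,1]<.1)),("thick",(P[...,1]<.002)&(P[...,1]>-.05))):
  t=t&lo&(abs(P[...,2]-.036)<.008);print(n,rect("wrist",t,.036,s),np.nanmedian(P[t][:,2]))
E
```

```text
[0.57610068 0.02933107 0.1657206 ] [0.74320067 0.6690668  0.0011383  0.00104236]
mod (array([576.3,  33.2,  47.4,  61. ,  -7.2]), array([278., 200.])) 0.042829912327003394
thin (array([581.4,  85.7,  59.3,   9.5,  -6. ]), array([277., 146.])) 0.03473648244273325
thick (array([307.7, -24.3,  82.2,  52.4,   1. ]), array([ 38., 271.])) 0.035471561410937436
```

The module's top is 8.1 mm above the fence top, so it is seated. I'll turn 90° above the nest to measure the gap's y along the accurate tool axis.

Request:
apply_moves --plan '[[[0,0,0],[0,0,-0.059]],[[0,0,0],[0,0,-0.059]],[[0,0,0],[0,0,-0.059]],[[0,0,0],[0,0,-0.059]],[[0,0,0],[0,0,-0.059]],[[0,0,0],[0,0,-0.059]],[[0,0,0],[0,0,-0.059]],[[0,0,0],[0,0,-0.059]]]'

```text
time_s: 11.3
position: [0.5756, 0.0293, 0.1629]
tool_rot: [0.093, 0.996, 0.0, 0.0]
ft_force: [0.6, -0.0, -0.5]
gripper_width: 0.075
gripper_force: 0.0
```

Request:
apply_moves --plan '[[[0,0,0],[0,0,-0.028]],[[0,0,0],[0,0,0]],[[0,0,0],[0,0,0]],[[0,0,0],[0,0,0]],[[0,0,0],[0,0,0]],[[0,0,0],[0,0,0]],[[0,0,0],[0,0,0]],[[0,0,0],[0,0,0]]]'

```text
time_s: 12.3
position: [0.5757, 0.0293, 0.1622]
tool_rot: [0.052, 0.999, 0.0, -0.0]
ft_force: [-0.0, 0.8, 1.1]
gripper_width: 0.0749
gripper_force: 0.0
```

```bash
cat > m.py <<'E'
from h import *
def nest(f,look=None):
    s=robot.read_state();a,P=cloud("wrist");save(a,f)
    print(np.round(s["position"],4),np.round(s["tool_rot"],4))
    hsv=cv2.cvtColor(a,cv2.COLOR_RGB2HSV);S,V=hsv[...,1],hsv[...,2]
    lo=(V>110)&(S<60);X,Y,Z=P[...,0],P[...,1],P[...,2]
    # nest frame coarse
    c=np.array([.575,.031]);t=np.radians(-6);x=(X-c[0])*np.cos(t)+(Y-c[1])*np.sin(t);y=-(X-c[0])*np.sin(t)+(Y-c[1])*np.cos(t)
    for n,m,z in(("mod",(abs(x)<.034)&(abs(y)<.035)&(abs(Z-.044)<.006),.044),("thin",(abs(x)<.045)&(abs(y-.053)<.011)&(Z<.042),.036),("thick",(abs(x)<.045)&(abs(y+.053)<.0155)&(Z<.042),.036)):
        m=lo&m
        if m.any(): print(n,rect("wrist",m,z,s),np.nanmedian(Z[m]).round(4))
    return s,a,P,lo
E
python3 -c "
from m import *
nest('w5.png')"
```

```text
[0.5757 0.0293 0.1622] [ 0.0525  0.9986  0.     -0.    ]
mod (array([575.3,  32.3,  48.4,  59.3,  -7.2]), array([280., 203.])) 0.0428
thin (array([577.1,  81.9,  85.4,  21.2,  -6.1]), array([330., 196.])) 0.0234
thick (array([566.5, -19.3,  85.5,  30. ,  -6.1]), array([228., 196.])) 0.0341
```

View pics/w5.png

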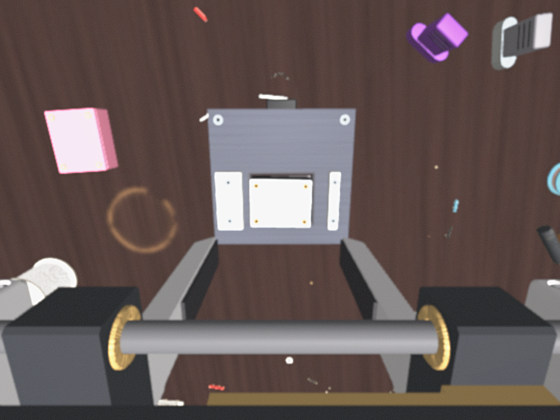

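The module shows at (280,203), the thin fence on the right at (334,201) and the thick fence on the left at (229,201). The fence masks bled onto the deck, so I'll redo them with a tighter threshold.

```bash
sed -i 's/V>110/V>165/' m.py; python3 - <<'E'
from h import *
s=robot.read_state();a=cv2.imread("pics/w5.png")[...,::-1]
hsv=cv2.cvtColor(np.ascontiguousarray(a),cv2.COLOR_RGB2HSV);lo=(hsv[...,2]>165)&(hsv[...,1]<60)
for n,b,z in(("mod",(247,176,315,232),.044),("thin",(322,165,348,236),.036),("thick",(208,165,246,236),.036)):print(n,rect("wrist",lo&box(a.shape,*b),z,s))
g=((hsv[...,2]>150)&(hsv[...,1]<60))
print("spacer tab",rect("wrist",g&box(a.shape,533,10,556,55),.054,s))
E
```

```text
mod (array([576.1,  32.1,  49.7,  62.1,  -6. ]), array([280., 203.]))
thin (array([584.1,  89.5,  66.8,  20.3,  -5.4]), array([338., 205.]))
thick (array([572.8, -18.5,  66.8,  31.4,  -6.7]), array([229., 206.]))
spacer tab (array([449.2, 262.6,  25.6,  13.5,   1.8]), array([543.,  30.]))
```

Request:
apply_moves --plan '[[[0.167,0.241,0],[0,0,0]],[[0.167,0.241,0],[0,0,0]],[[0.167,0.241,0],[0,0,0]],[[0.167,0.241,0],[0,0,0]],[[0.167,0.241,0],[0,0,0]],[[0.167,0.241,0],[0,0,0]],[[0,0,0],[0,0,-0.033]],[[0,0,0],[0,0,0]]]' --hand 0.7

```text
time_s: 13.35
position: [0.4488, 0.261, 0.1623]
tool_rot: [0.001, 1.0, 0.0, 0.0]
ft_force: [0.6, 0.0, 0.1]
gripper_width: 0.0655
gripper_force: 0.0
```

```bash
python3 - <<'E'
from h import *
s=robot.read_state();a,P=cloud("wrist");save(a,"w6.png");print(s["position"],s["tool_rot"])
X,Y,Z=np.moveaxis(P,-1,0);n=(abs(X-.449)<.04)&(abs(Y-.2605)<.03)
t=n&(Z>.046)&(Z<.062);print("tab",rect("wrist",t,.054,s),np.nanmedian(Z[t]))
t=n&(Z>.007)&(Z<.062);print("all",rect("wrist",t,.014,s))
E
```

```text
[0.44877412 0.26102305 0.16229196] [5.10683162e-04 9.99999869e-01 1.79178154e-07 3.46944878e-05]
tab (array([447.6, 264.2,  25.5,  14.3,  -0. ]), array([280., 205.])) 0.05270598533931403
all (array([449.7, 263.6,  46.7,  16.2,   3. ]), array([280., 199.]))
```

View pics/w6.png

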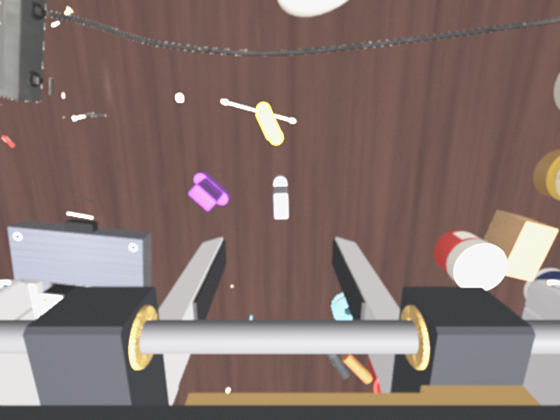

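The spacer is at (280,199) with its tab upright and aligned with the world axes. The purple look-alike at (208,192) is about 55 mm away, so I'll narrow the opening before descending.

Request:
apply_moves --plan '[[[-0.008,0.01,0],[0,0,0]],[[0,0,0],[0,0,0]],[[0,0,0.2],[0,0,0]],[[0,0,0.2],[0,0,0]],[[0,0,0.2],[0,0,0]],[[0,0,0.2],[0,0,0]],[[0,0,0.1],[0,0,0]],[[0,0,0],[0,0,0]]]' --hand 0.45

```text
time_s: 14.4
position: [0.45, 0.262, 0.0269]
tool_rot: [0.001, 1.0, -0.0, -0.001]
ft_force: [1.6, -0.4, 0.2]
gripper_width: 0.0422
gripper_force: 0.0
```

Request:
apply_moves --plan '[[[0,0,0],[0,0,0]],[[0,0,0],[0,0,0]],[[0,0,0],[0,0,0]],[[0,0,0],[0,0,0]],[[0,0,0],[0,0,0]],[[0,0,0],[0,0,0]],[[0,0,0],[0,0,0]],[[0,0,0],[0,0,0]]]' --hand 0.0 --squeeze 20

```text
time_s: 15.4
position: [0.4504, 0.2624, 0.0278]
tool_rot: [0.001, 1.0, 0.0, 0.0]
ft_force: [-1.7, -1.2, 5.2]
gripper_width: 0.0138
gripper_force: 20.0
```

Request:
apply_moves --plan '[[[0,0,-0.15],[0,0,0]],[[0,0,-0.2],[0,0,0]],[[0,0,-0.2],[0,0,0]],[[-0.106,-0.308,0],[0,0,0]],[[-0.106,-0.308,0],[0,0,0]],[[-0.106,-0.308,0],[0,0,0]],[[-0.106,-0.308,0],[0,0,0]],[[0,0,0],[0,0,0.033]]]'

```text
time_s: 16.4
position: [0.5141, 0.0747, 0.1095]
tool_rot: [0.055, 0.998, -0.0, -0.0]
ft_force: [-1.7, 1.5, -0.6]
gripper_width: 0.0139
gripper_force: 20.0
```

Request:
apply_moves --plan '[[[0,0,0],[0,0,0]],[[0,0,0],[0,0,0]],[[0,0,0],[0,0,0]],[[0,0,0],[0,0,0]],[[0,0,0],[0,0,0]],[[0,0,0],[0,0,0]],[[0,0,0],[0,0,0]],[[0,0,0],[0,0,0]]]'

```text
time_s: 17.4
position: [0.5135, 0.0774, 0.1097]
tool_rot: [0.052, 0.999, -0.0, -0.0]
ft_force: [-0.0, -0.1, -0.5]
gripper_width: 0.0138
gripper_force: 20.0
```

```bash
python3 - <<'E'
from m import *
s,a,P,lo=nest("w7.png")
X,Y,Z=np.moveaxis(P,-1,0);p=s["position"];zt=p[2]-.0278
t=(abs(X-p[0])<.03)&(abs(Y-p[1])<.03)&(abs(Z-zt-.054)<.006);print("tab",rect("wrist",t,zt+.054,s))
t=(abs(X-p[0])<.04)&(abs(Y-p[1])<.012)&(Z>zt+.005)&(Z<zt+.02);print("blade",rect("wrist",t,zt+.014,s))
E
```

```text
[0.5135 0.0774 0.1097] [ 0.0524  0.9986 -0.     -0.    ]
mod (array([558.4,  22.3,  20. ,  35.1,  -6.8]), array([218., 275.])) 0.0427
thin (array([595.2,  77.5,  35. ,  12.1,  -5.9]), array([286., 303.])) 0.0231
thick (array([549. , -14.9,  57.8,  29.9,  -6.2]), array([176., 262.])) 0.0335
tab (array([506.7,  80.6,  31.7,  32.2,  33.4]), array([278., 261.]))
blade (array([495.2,  80.6,  14.1,  13.6,  -6. ]), array([278., 218.]))
```

View pics/w7.png

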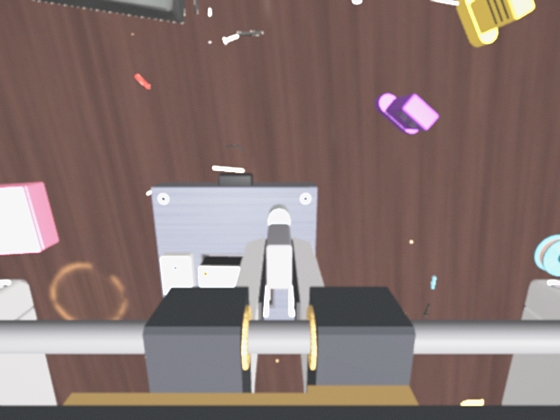

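The view shows the nest plate spanning columns 153–317 at its near edge, with the held blade's end at (278,218). I'll measure the blade's nest-y against the plate edges in this same view.

```bash
python3 - <<'E'
from h import *
s=robot.read_state();a=np.ascontiguousarray(cv2.imread("pics/w7.png")[...,::-1])
i=a.astype(int);blu=(i[...,2]-i[...,0]>5)
ey=np.array([.1045,.9945])
f=lambda u,v,z:(ray("wrist",[[u,v]],z,s)[0]@ey)*1000
L=[];Rr=[]
for v in range(195,240,4):
    c=np.where(blu[v,130:335])[0]+130
    L.append(f(c.min()-.5,v,.024));Rr.append(f(c.max()+.5,v,.024))
print("L",np.round(L,1),"R",np.round(Rr,1))
l,r=np.median(L),np.median(Rr);print("plate width",r-l,"gap centre n-y",(l+r)/2+39,"TCP n-y",s["position"][:2]@ey*1000)
hsv=cv2.cvtColor(a,cv2.COLOR_RGB2HSV)
for v in range(150+60,228,3):
    row=(hsv[v,255:305,2]>150)|False; c=np.where(row)[0]+255
    print(v,c.min() if len(c) else None,c.max() if len(c) else None, end='; ')
zb=s["position"][2]-.0278+.014
print("blade n-y at cols 266,278,290:",[round(f(u,218,zb),1) for u in(266,278,290)])
E
```

```text
L [21.8 21.4 21.9 21.5 22.  21.6 21.2 21.7 21.3 21.8 21.4 21.9] R [164.9 165.  165.1 165.2 165.3 164.6 164.7 164.8 164.9 165.  165.2 165.3]
plate width 143.33511412500056 gap centre n-y 132.34492210422871 TCP n-y 130.61899353040644
210 255 304; 213 255 304; 216 255 304; 219 255 304; 222 255 304; 225 255 304; blade n-y at cols 266,278,290: [np.float64(123.9), np.float64(131.6), np.float64(139.3)]
```

The plate width reads 143.3 mm, against 144 given. The gap centre is about 0.5 mm further along tool +y than the blade. I'll lower over the apron and then slide in.

Request:
apply_moves --plan '[[[0,0.0035,0.08],[0,0,0]],[[0,0,0.1],[0,0,0]],[[0,0,0.1],[0,0,0]],[[0,0,0.06],[0,0,0]],[[0,0,0.036],[0,0,0]],[[0,0,0],[0,0,0]],[[0,0,0],[0,0,0]],[[0,0,0],[0,0,0]]]'

```text
time_s: 18.45
position: [0.5138, 0.0779, 0.0537]
tool_rot: [0.052, 0.999, 0.0, 0.0]
ft_force: [0.2, -0.2, -0.2]
gripper_width: 0.0138
gripper_force: 20.0
```

Request:
apply_moves --plan '[[[-0.03,0,0],[0,0,0]],[[-0.03,0,0],[0,0,0]],[[-0.03,0,0],[0,0,0]],[[-0.03,0,0],[0,0,0]],[[-0.03,0,0],[0,0,0]],[[-0.03,0,0],[0,0,0]],[[-0.02,0,0],[0,0,0]],[[0,0,0],[0,0,0]]]'

```text
time_s: 19.45
position: [0.5435, 0.0747, 0.0533]
tool_rot: [0.052, 0.999, -0.0, -0.0]
ft_force: [-0.1, -0.4, -0.6]
gripper_width: 0.0139
gripper_force: 20.0
```

Request:
apply_moves --plan '[[[-0.035,0,0],[0,0,0]],[[-0.035,0,0],[0,0,0]],[[-0.035,0,0],[0,0,0]],[[-0.035,0,0],[0,0,0]],[[-0.035,0,0],[0,0,0]],[[-0.035,0,0],[0,0,0]],[[-0.03,0,0],[0,0,0]],[[0,0,0],[0,0,0]]]'

```text
time_s: 20.45
position: [0.5794, 0.071, 0.0533]
tool_rot: [0.052, 0.999, 0.0, -0.0]
ft_force: [-0.7, 0.2, -0.2]
gripper_width: 0.014
gripper_force: 20.0
```

Request:
apply_moves --plan '[[[0,0,0.003],[0,0,0]],[[0,0,0.003],[0,0,0]],[[0,0,0.003],[0,0,0]],[[0,0,0.002],[0,0,0]],[[0,0,0],[0,0,0]],[[0,0,0],[0,0,0]],[[0,0,0],[0,0,0]],[[0,0,0],[0,0,0]]]'

```text
time_s: 21.45
position: [0.5792, 0.071, 0.0518]
tool_rot: [0.052, 0.999, 0.0, 0.0]
ft_force: [-0.9, -0.0, 2.2]
gripper_width: 0.0136
gripper_force: 20.0
```

Request:
apply_moves --plan '[[[0,0,0],[0,0,0]],[[0,0,0],[0,0,0]],[[0,0,0],[0,0,0]],[[0,0,0],[0,0,0]],[[0,0,0],[0,0,0]],[[0,0,0],[0,0,0]],[[0,0,-0.05],[0,0,0]],[[0,0,-0.1],[0,0,0]]]' --hand 0.45

```text
time_s: 22.45
position: [0.579, 0.071, 0.0748]
tool_rot: [0.052, 0.999, -0.0, -0.0]
ft_force: [-0.1, 1.2, -0.0]
gripper_width: 0.0427
gripper_force: 0.0
```

Request:
apply_moves --plan '[[[0,0,-0.3],[0,0,0]],[[0,0,-0.3],[0,0,0]],[[0,0,0],[0,0,0]],[[0,0,0],[0,0,0]],[[0,0,0],[0,0,0]],[[0,0,0],[0,0,0]],[[0,0,0],[0,0,0]],[[0,0,0],[0,0,0]]]'

```text
time_s: 23.45
position: [0.5791, 0.071, 0.164]
tool_rot: [0.052, 0.999, -0.0, -0.0]
ft_force: [-1.1, 0.2, 0.6]
gripper_width: 0.0425
gripper_force: 0.0
```

```bash
python3 - <<'E'
from m import *
s,a,P,lo=nest("w8.png")
X,Y,Z=np.moveaxis(P,-1,0)
t=(abs(X-.5795)<.03)&(abs(Y-.072)<.025)&(abs(Z-.078)<.009);print("tab",rect("wrist",t,.078,s),np.nanmedian(Z[t]))
E
```

```text
[0.5791 0.071  0.164 ] [ 5.240e-02  9.986e-01 -0.000e+00 -2.000e-04]
mod (array([575.6,  32.4,  48.1,  59.5,  -6.3]), array([238., 203.])) 0.0429
thin (array([577.9,  83.5,  86.1,  21. ,  -6.2]), array([290., 197.])) 0.0238
thick (array([567.3, -17.6,  86.1,  30.2,  -6. ]), array([189., 197.])) 0.0341
tab (array([576.2,  72.6,  26.5,  13.3,  -6. ]), array([278., 210.])) 0.07653495450013553
```

View pics/w8.png

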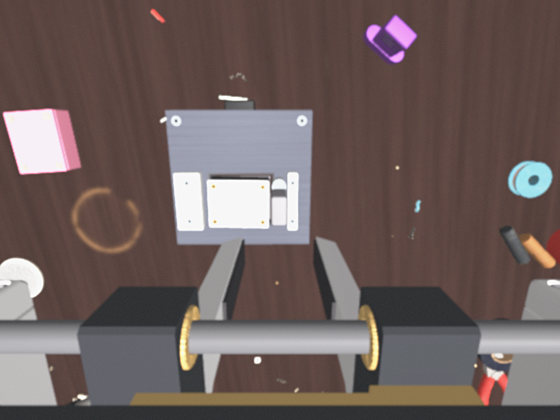

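The spacer stands in the gap at (278,210): aligned, tab top at about 0.077 m, and about 4 mm off-centre along x. I'll shut the fingers, centre over the module, turn back so the gripper is slim towards the spacer, and press.

Request:
apply_moves --plan '[[[0,-0.132,0],[0,0,0]],[[0,-0.132,0],[0,0,0]],[[0,0,0],[0,0,0.058]],[[0,0,0],[0,0,0.058]],[[0,0,0],[0,0,0.058]],[[0,0,0],[0,0,0.058]],[[0,0,0],[0,0,0.058]],[[0,0,0],[0,0,0.058]]]' --hand 0

```text
time_s: 24.5
position: [0.5749, 0.0301, 0.1643]
tool_rot: [0.567, 0.824, -0.0, 0.0]
ft_force: [-0.5, -0.4, 0.5]
gripper_width: 0.0007
gripper_force: 0.0
```

Request:
apply_moves --plan '[[[0,0,0],[0,0,0.058]],[[0,0,0],[0,0,0.058]],[[0,0,0],[0,0,0.036]],[[0,0,0.2],[0,0,0]],[[0,0,0.2],[0,0,0]],[[0,0,0.2],[0,0,0]],[[0,0,0.1],[0,0,0]],[[0,0,0],[0,0,0]]]'

```text
time_s: 25.5
position: [0.5748, 0.0309, 0.0588]
tool_rot: [0.743, 0.669, -0.0, -0.0]
ft_force: [-0.3, -0.4, -0.3]
gripper_width: 0.0004
gripper_force: 0.0
```

Request:
apply_moves --plan '[[[0,0,0.03],[0,0,0]],[[0,0,0.03],[0,0,0]],[[0,0,0.02],[0,0,0]],[[0,0,0.02],[0,0,0]],[[0,0,0.015],[0,0,0]],[[0,0,0.01],[0,0,0]],[[0,0,0],[0,0,0]],[[0,0,0],[0,0,0]]]'

```text
time_s: 26.5
position: [0.5752, 0.0316, 0.0408]
tool_rot: [0.743, 0.669, 0.0, 0.0]
ft_force: [-2.4, -0.1, 5.5]
gripper_width: 0.0004
gripper_force: 2.9
```

Request:
apply_moves --plan '[[[0,0,0.01],[0,0,0]],[[0,0,0.01],[0,0,0]],[[0,0,0.008],[0,0,0]],[[0,0,0.005],[0,0,0]],[[0,0,0],[0,0,0]],[[0,0,0],[0,0,0]],[[0,0,0],[0,0,0]],[[0,0,0],[0,0,0]]]'

```text
time_s: 27.5
position: [0.5752, 0.0316, 0.0362]
tool_rot: [0.743, 0.669, 0.0, 0.0]
ft_force: [-4.1, 0.2, 10.0]
gripper_width: 0.0004
gripper_force: 4.9
```

Request:
apply_moves --plan '[[[0,0,0.004],[0,0,0]],[[0,0,0.003],[0,0,0]],[[0,0,0],[0,0,0]],[[0,0,0],[0,0,0]],[[0,0,0],[0,0,0]],[[0,0,0],[0,0,0]],[[0,0,0],[0,0,0]],[[0,0,0],[0,0,0]]]'

```text
time_s: 28.5
position: [0.5754, 0.0317, 0.0361]
tool_rot: [0.743, 0.669, 0.0, 0.0]
ft_force: [-8.4, -0.3, 20.1]
gripper_width: 0.0003
gripper_force: 10.1
```

```bash
python3 - <<'E'
from h import *
s=robot.read_state();a,P=cloud("wrist");save(a,"w9.png");print(s["position"],s["ft_force"],s["torque"],s["gripper_force"])
X,Y,Z=np.moveaxis(P,-1,0);hsv=cv2.cvtColor(a,cv2.COLOR_RGB2HSV);lo=(hsv[...,2]>140)&(hsv[...,1]<60)
c=np.array([.575,.033]);t=np.radians(-6);x=(X-c[0])*np.cos(t)+(Y-c[1])*np.sin(t);y=-(X-c[0])*np.sin(t)+(Y-c[1])*np.cos(t)
for n,m in(("modL",(abs(x+.016)<.005)&(abs(y-.015)<.01)),("modR",(abs(x-.016)<.005)&(abs(y-.015)<.01)),("mody28",(abs(x)<.02)&(abs(y-.026)<.002)),("thin",lo&(abs(x)<.028)&(abs(y-.053)<.004)),("tab",(abs(x+.003)<.012)&(abs(y-.039)<.006)&(Z>.06))):
    print(n,m.sum(),np.nanmedian(P[m],0).round(4) if m.any() else None)
E
```

```text
[0.57536525 0.03165582 0.03612732] [-8.37420578 -0.25953517 20.11270153] [-0.05840357  1.61436646  0.00849201] 10.078003057278693
modL 3139 [0.5612 0.055  0.1565]
modR 3268 [0.5929 0.0514 0.1568]
mody28 2980 [0.5782 0.0588 0.156 ]
thin 1351 [0.5805 0.0858 0.0348]
tab 4602 [0.5746 0.0671 0.1448]
```

View pics/w9.png

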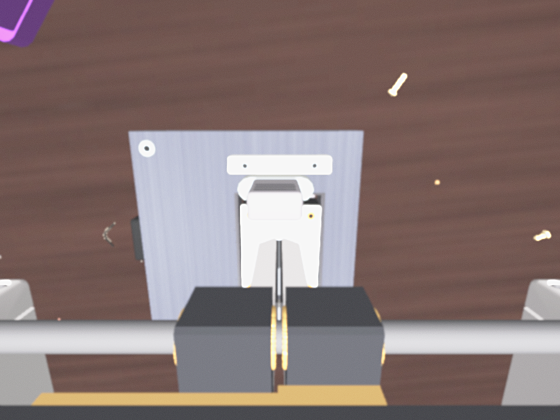

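The TCP stays at 36.1 mm while the force doubles from 10 to 20 N, so the bed is at its stop and the module is flush. The picture shows the module (columns 242–320) centred in the recess and the spacer at (275,190) standing between module and thin fence, clear of the fingers.

```bash
python3 -c "
from workcell import robot
print(robot.sign_off())"
```

```text
the job is handed in; nothing more can be done
None
```

I handed the job in at about 28.5 s: the module is seated and held flush at the bed's stop with about 20 N, and the spacer stands free in the thin-fence gap; sign-off gave no verdict.

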